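Set the router speed selector and start

TASK

A large cutter has been fitted, so the router must run slower: with a fingertip, gently push the pointer handle of the speed selector round, click by click, to the third of its eight marks (count from the slow end, where the marks are shortest; do not grip the handle). Once it has clicked in there, and not before, press the small flat start button fully in and let it spring back. Do not press the mushroom-headed stop button, and leave the loose things on the unit and around it where they are.

Things in the scene. Friction and masses are not known exactly. Their poses are not given: they have to be found in the camera images.
- unit: the router's speed-control unit: a grey metal box with an aluminium top, 200 x 320 mm and 75 mm tall, fixed to the bench. Origin at the centre of its underside; its x axis points from its front to its back, its y axis to its left, z up. The selector is on the left half of the top, the two buttons on the right.
- selector_axis (a point): point on the selector's upright turning axis, at the level of the unit's top face (12 mm to the front of and 45 mm to the left of the unit's centre). Eight flat black marks lie 71 to 90 mm from it on the top face, 30 degrees apart, growing from 8 mm long (slow, first) to 18 mm long (fast, eighth) clockwise as seen from above. The first lies 105 degrees anticlockwise (to the left) of the unit's +x direction, the third 45 degrees, the eighth 105 degrees clockwise of it.
- handle: the selector's black pointer handle: a round hub 40 mm across and, from it, one straight arm along the handle's own +x axis, reaching 65 mm from the turning axis; arm 14 mm wide, its underside 10 mm and its top 30 mm above the unit's top face (hub top 32 mm), with a white line on top. Origin on the turning axis at the level of the unit's top face. Push on it with less than 15 N; 1 to 2 N sideways near its end moves it on one click.
- handle_tip (a point): outer end of the pointer handle's arm, on its top face, 65 mm from the turning axis.
- selector (a joint): angle of the selector in rad: 0 at the first (slowest) mark, growing clockwise seen from above by 0.5236 (30 degrees) a mark; third mark 1.047, eighth mark 3.665; end stops just beyond the first and the eighth. Spring detents (about 0.05 N m) pull it into the nearest mark and hold it there: pushed past half-way between two marks, it snaps on to the next by itself. It starts at the fifth to the eighth mark.
- start (a joint): travel of the start button in m: 0 out, 0.006 fully in; a spring (about 5 N when fully in) brings it back.
- start_top (a point): centre of the top of the start button: a flat black cylinder 28 mm across in a round steel collar 44 mm across and 12 mm high, on the right half of the unit, to the front; its top is 22 mm above the unit's top face and goes straight down 6 mm.
- stop (a joint): travel of the stop button in m, 0 out, 0.006 fully in. It must stay out.
- stop_top (a point): centre of the top of the stop button: a black mushroom head 42 mm across, top 35 mm above the unit's top face, 70 mm behind the start button.
- collet: steel collet nut, 28 mm across, 26 mm tall, standing on the back left corner of the control unit; origin at its underside. Leave it alone.
- pencil: flat carpenter's pencil, 110 x 14 x 8 mm, lying along the back edge of the control unit; origin at the centre of its underside. Leave it alone.
- offcut: wood offcut 60 x 150 x 35 mm lying on the bench; origin at the centre of its underside. Leave it alone.
- spanner: steel spanner lying on the bench. Leave it alone.
- glue: glue bottle, 60 mm across, 170 mm tall, standing on the bench; origin at its underside. Leave it alone.
- wax: wax tin, 76 mm across, 60 mm tall, on the bench; origin at its underside. Leave it alone.
- tape: tape measure, 65 x 35 x 62 mm, on the bench; origin at its underside. Leave it alone.

How it is judged (in metres and radians):
On the way, in this order (a step that is already met when the one before it is completed fails the run):
1. the selector rests on the third mark (value of joint selector between 0.947198 and 1.1472 rad and velocity of joint selector between -0.1 and 0.1 rad/s), for 0.3 s.
2. the start button is pressed in (value of joint selector between 0.947198 and 1.1472 rad and value of joint start above 0.0045 m), for 0.05 s.
At the end, for the whole second after the job is handed in: The selector rests on its third mark (within 0.1 rad of 1.047), the start button has been pressed at least 4.5 mm in with the selector there and is out again, the stop button is out (all of step 1 and value of joint each of start, stop below 0.0015 m); the robot touches nothing.
It fails at once if the start button is pressed while the selector is not on the third mark (not (value of joint selector between 0.947198 and 1.1472 rad) and value of joint start above 0.003 m).
It fails at once if the stop button is pressed (value of joint stop above 0.003 m).
It fails at once if the handle is gripped or pushed with more than 15 N (contact force between the fingers and handle above 15 N).
It fails at once if a loose thing is moved by more than 15 mm or lifted (distance of any of collet, pencil, offcut, spanner, glue, wax, tape from where it was at the start of the episode above 0.015 m).
It also fails if it takes over 56 s, if anything falls off the work surface, if the arm or the gripper's body presses on something with over 40 N, if the wrist force passes 120 N, or if a joint passes its speed limit or range.

ROBOT

A 7-joint arm with a two-finger parallel gripper is mounted at the origin on the work surface. World frame = base frame: x ahead of the robot, y to its left, z up, the work surface at z = 0. Lengths are in mm, angles in rad, forces in N, time in s.
With the tool pointing down it reaches from about 425 to 875 mm from the base axis. Payload 4.7 kg.
Tool frame: the origin (TCP) lies at the very end of the fingers, on their centre line; the grasp point (between the pads) lies 19 mm behind it; z points along the fingers, y is the direction in which the jaws open and shut (so a half turn about z gives the same grasp; the last joint's range is limited). The gripper opens to 85 mm and grips with 20 to 120 N. Pads are 22 mm wide; open, the fingers measure 114 mm over their backs; the gripper's body (76 mm by 85 mm) begins 54 mm behind the grasp point. The pads swing forward as they close: fully open they stand 13 mm farther back than shut.
Start: joints at [-1.117, 0.321, -0.07, 1.45, 0.023, 1.371, -0.057], TCP at [276.771, 588.152, 231.349] pointing down, gripper open.
Joint ranges: [-2.86, 2.86], [-0.3, 2.09], [-1.38, 1.24], [0.06, 2.45], [-1.56, 4.7], [0.09, 2.05], [-2.69, 2.69]. Speed limits (rad/s): [2.57, 2.57, 3.14, 3.14, 3.14, 3.14, 3.14].

INTERFACE

Orientations are given as a 3x3 rotation matrix whose columns are the frame's x, y, z axes.
In Python, from bench import bot, vision gives the robot as it stands.
- The arm moves only by the tool jog_arm, never from a script. Its argument "steps" is a list of rows, each an object with "travel": the shift along the world's x, y, z in mm, a list of three; "twist": the turn, a rotation vector about the world's x, y, z in rad, a list of three; "claw": the opening in per cent of the stroke, from 0 (shut) to 100 (fully open). A call has 1 to 8 rows; each row shifts and turns the pose as measured when the row begins; what a row does not reach is not made up. A row lasts 1/12 s, in which the tool goes at most 41.7 mm and 7.16 degrees, less where a joint would pass 70% of its speed; a pose out of reach is approached as far as the arm can. A call with a gripper value outside its range is refused whole. The fingers move at their own pace and stop on an object; the grip force is fixed at half the most. Time passes only in rows, so rows that do not move let the fingers close. It gives the time, the measured TCP pose, the force and the opening at its end, in the units of the state.
- bot.get_obs(): the state, without advancing time (a new reading comes with each control period).
- vision.read_camera(name): name is "scene" or "top" or "wrist"; returns a dict with "color" (480x640x3 uint8, red, green, blue), "camera_matrix" (3x3 intrinsics, pixels), "R" (3x3) and "t" (3): a world point X has camera coordinates R X + t. Camera axes: x right, y down, z forward; pixel columns grow to the right and rows downward; lengths in mm; the calibration is good to about 2 mm. A picture is of the moment at which its call begins. There is no depth.
- bot.hand_in(): hands the job in, once; it reports no verdict.
The state is a dict: "t": time; "qpos": joint angles; "joint_velocities": joint speeds; "joint_torque": joint torques, N m; "tool_pos": TCP position; "ee_rot": TCP orientation; "contact_force": force on the tool from outside, world axes, zero at the start; "torque": the same for the moment, N m; "opening": finger opening in mm.
Only numpy, scipy, OpenCV 4.12 (cv2) and the standard library are available. Lean on these libraries where they do the work, as an engineer would, in place of code of your own. Each camera call takes 0.05 s, during which the arm holds its last target. There are 200 camera calls.

## Working session

There is one attempt and no reset: what is moved stays moved. The work goes in short steps, Python scripts to look and compute and a tool call to move; the robot and the scene stay as the last step left them, time stands still between calls to the robot, and variables do not carry over. Pictures are saved under pics/ and viewed, about 8 in all and at most 12, crops included, and the job is handed in when it is done.

Besides the shell and the picture viewer there is one more tool, called after "Call:" as name([rows], argument=value, ...), one row to a line, values as JSON. jog_arm: Moves the arm, as the interface text tells. Its arguments: {"type":"object","properties":{"steps":{"type":"array","items":{"type":"object","properties":{"travel":{"type":"array","items":{"type":"number"}},"twist":{"type":"array","items":{"type":"number"}},"claw":{"type":"number"}}}}},"required":["steps"]}

```bash
mkdir -p pics; ls; python3 - <<'E'
from bench import bot, vision
import cv2, numpy as np
for n in ("top","scene"):
    c=vision.read_camera(n); cv2.imwrite(f"pics/{n}1.png",c["color"][:,:,::-1])
    print(n,c["camera_matrix"].round(1).tolist(),c["R"].round(3).tolist(),c["t"].round(1).tolist())
o=bot.get_obs(); print(o["t"],o["tool_pos"],o["ee_rot"],o["opening"])
E
```

```text
pics
top [[544.5, 0.0, 320.7], [0.0, 544.5, 238.0], [0.0, 0.0, 1.0]] [[-0.01, -1.0, -0.018], [-0.999, 0.011, -0.052], [0.052, 0.017, -0.998]] [10.1, 523.0, 1423.9]
scene [[525.8, 0.0, 317.6], [0.0, 525.8, 242.3], [0.0, 0.0, 1.0]] [[-0.004, 1.0, 0.015], [0.869, 0.011, -0.494], [-0.494, 0.011, -0.869]] [-0.7, -401.3, 1462.1]
0.1 [276.55963404 587.69745806 230.3307016 ] [[-9.04867847e-01  4.25692096e-01 -6.46820295e-04]
 [ 4.25692577e-01  9.04866436e-01 -1.60079258e-03]
 [-9.61587737e-05 -1.72385233e-03 -9.99998510e-01]] 85.36978025388908
```

View pics/top1.png

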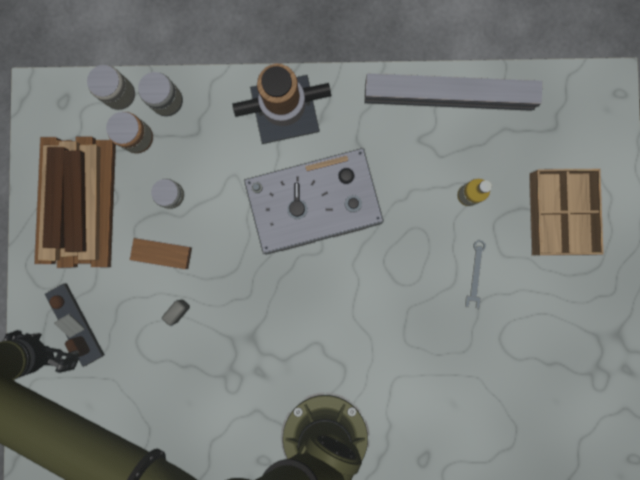

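View pics/scene1.png

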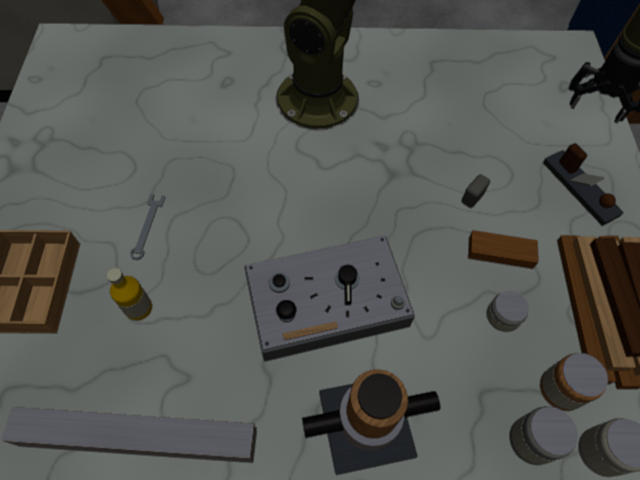

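The top view shows the unit at about (245–383, 149–253), with a yaw near +15°. The handle hub is at (297,208) and its arm points to (297,182), which looks like the fifth mark. Start is at (353,204) and stop at (346,176). Next I'll measure these.

```bash
cat > h.py <<'E'
from bench import bot, vision
import cv2, numpy as np
def ray(c,uv,z):
    K,R,t=c["camera_matrix"],c["R"],c["t"]
    o=-R.T@t; d=R.T@np.linalg.solve(K,[uv[0],uv[1],1.])
    return o+d*(z-o[2])/d[2]
def proj(c,X):
    p=c["camera_matrix"]@(c["R"]@np.asarray(X,float)+c["t"]); return p[:2]/p[2]
E
python3 - <<'E'
from h import *
# unit bounding: rough crop; top face = bright low-saturation patch vs. its surroundings
for n,(x0,y0,w,h) in {"top":(235,140,160,120),"scene":(235,230,190,135)}.items():
    c=vision.read_camera(n); im=c["color"][y0:y0+h,x0:x0+w,::-1]
    cv2.imwrite(f"pics/{n}2.png",cv2.convertScaleAbs(cv2.resize(im,None,fx=4,fy=4,interpolation=cv2.INTER_CUBIC),alpha=1.5))
c=vision.read_camera("top")
for p in [(245,180),(364,149),(383,221),(265,253)]: print(p,ray(c,p,75).round(1))
hsv=cv2.cvtColor(c["color"],cv2.COLOR_RGB2HSV); print(hsv[215,320],hsv[230,230],hsv[270,300],hsv[190,400])
E
```

```text
(245, 180) [670.  195.2  75. ]
(364, 149) [ 745.6 -108.7   75. ]
(383, 221) [ 561.2 -154.1   75. ]
(265, 253) [483.4 145.   75. ]
[114  18 142] [ 80  10 151] [ 80  10 147] [ 80  10 151]
```

View pics/top2.png

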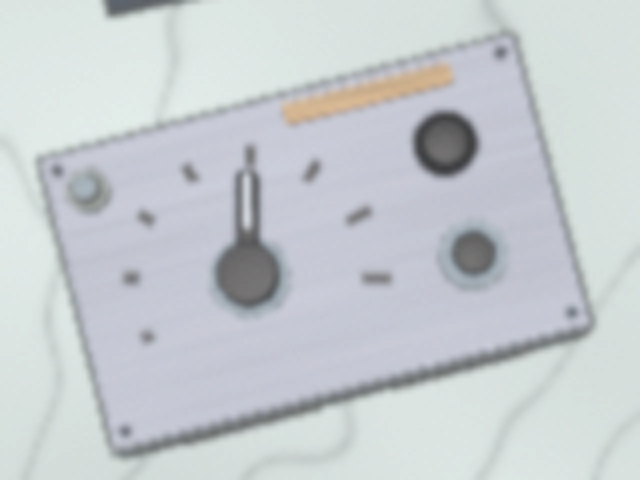

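View pics/scene2.png

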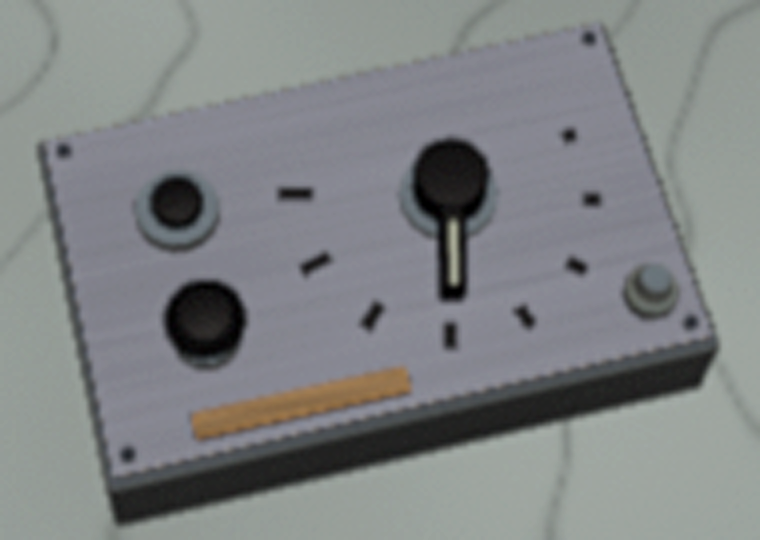

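In the top crop the handle arm, (248,170)–(248,275), points at the fifth mark (251,155). The third mark is at (146,217) and start at (474,253). The collet at (88,190) lies well beyond the handle's sweep. The scene crop agrees.

```bash
python3 - <<'E'
from h import *
top=vision.read_camera("top"); sc=vision.read_camera("scene")
yaw=None
for n,c,box in (("top",top,(235,140,160,120)),("scene",sc,(235,230,190,135))):
    x0,y0,w,h=box; hsv=cv2.cvtColor(c["color"],cv2.COLOR_RGB2HSV)
    m=cv2.inRange(hsv,(100,8,90),(135,60,255)); k=np.zeros_like(m);k[y0:y0+h,x0:x0+w]=m[y0:y0+h,x0:x0+w]
    ct=max(cv2.findContours(k,cv2.RETR_EXTERNAL,cv2.CHAIN_APPROX_NONE)[0],key=cv2.contourArea)
    P=np.array([ray(c,p[0],75)[:2] for p in ct],np.float32)
    r=cv2.minAreaRect(P); print(n,"rect",r)
    # named pixel points from the viewed 4x crops
    q=lambda u,v,z: ray(c,((u+.5)/4-.5+x0,(v+.5)/4-.5+y0),z).round(1)
    pts={"top":dict(hub=(248,275,107),tip=(248,170,105),start=(474,253,97),stop=(445,143,110),m3=(146,217,75),m5=(251,155,75),c1=(57,170,75),c2=(501,52,75),c3=(572,313,75),c4=(125,431,75)),
     "scene":dict(hub=(452,172,107),tip=(454,290,105),start=(178,200,97),stop=(206,315,110),m3=(577,265,75),m5=(450,336,75),c1=(690,322,75),c2=(127,455,75),c3=(64,151,75),c4=(588,38,75))}[n]
    for a,b in pts.items(): print(a,q(*b)[:2])
    C=np.mean([q(*pts[s])[:2] for s in("c1","c2","c3","c4")],0)
    d=q(*pts["c1"])[:2]-q(*pts["c2"])[:2]+q(*pts["c4"])[:2]-q(*pts["c3"])[:2]
    y=np.arctan2(-d[0],d[1]); ex=np.array([np.cos(y),np.sin(y)]);ey=np.array([-ex[1],ex[0]])
    print("screws: centre",C,"yaw deg",np.degrees(y),"axis",C-12*ex+45*ey)
E
```

```text
top rect ((616.1398315429688, 22.400665283203125), (195.6971893310547, 314.54608154296875), 14.294187545776367)
hub [592.4  62.1]
tip [658.2  61.8]
start [605.6 -78.3]
stop [672.7 -60.7]
m3 [633.6 128.7]
m5 [672.4  61.6]
c1 [664.4 185.3]
c2 [736.4 -98.1]
c3 [ 569.3 -140.7]
c4 [497.6 142.7]
screws: centre [616.925  22.3  ] yaw deg 14.226365229002825 axis [594.2341059   62.97091498]
scene rect ((614.4760131835938, 22.2015380859375), (189.23477172851562, 308.52276611328125), 14.628961563110352)
hub [593.2  63.4]
tip [657.6  62.9]
start [605.9 -76.8]
stop [674.4 -59.6]
m3 [630.2 129.2]
m5 [670.   62.6]
c1 [661.1 185.2]
c2 [734.1 -97.7]
c3 [ 567.4 -139.8]
c4 [494.6 142.4]
screws: centre [614.3    22.525] yaw deg 14.467227612899606 axis [591.43833282  63.10016696]
```

The third mark is at a world angle of about 59°, the handle is at about 0°, and the axis is near (593, 63). I'm moving over there with the claw shut.

Call:
jog_arm([
  {"travel": [20,-32,0],"twist": [0,0,0.11],"claw": 0},
  {"travel": [20,-32,0],"twist": [0,0,0.11],"claw": 0},
  {"travel": [20,-32,0],"twist": [0,0,0.11],"claw": 0},
  {"travel": [20,-32,0],"twist": [0,0,0.11],"claw": 0},
  {"travel": [20,-32,0],"twist": [0,0,0],"claw": 0},
  {"travel": [20,-32,0],"twist": [0,0,0],"claw": 0},
  {"travel": [20,-32,0],"twist": [0,0,0],"claw": 0},
  {"travel": [20,-32,0],"twist": [0,0,0],"claw": 0},
])

```text
t: 1.02
tool_pos: [430.4, 330.4, 229.8]
ee_rot: [[-0.999, -0.044, -0.006], [-0.045, 0.999, 0.003], [0.006, 0.003, -1.0]]
contact_force: [0.4, 0.2, 0.2]
opening: 0.1
```

Call:
jog_arm([
  {"travel": [20,-32,0],"claw": 0},
  {"travel": [20,-32,0],"claw": 0},
  {"travel": [20,-32,0],"claw": 0},
  {"travel": [20,-32,0],"claw": 0},
  {"travel": [20,-32,0],"claw": 0},
  {"travel": [20,-32,0],"claw": 0},
  {"travel": [20,-32,0],"claw": 0},
  {"travel": [0,0,0],"claw": 0},
])

```text
validation failed for argument at $.st...
```

Call:
jog_arm([
  {"travel": [22,-32,0],"twist": [0,0,-0.045],"claw": 0},
  {"travel": [22,-32,0],"twist": [0,0,0],"claw": 0},
  {"travel": [22,-32,0],"twist": [0,0,0],"claw": 0},
  {"travel": [22,-32,0],"twist": [0,0,0],"claw": 0},
  {"travel": [22,-32,0],"twist": [0,0,0],"claw": 0},
  {"travel": [22,-32,0],"twist": [0,0,0],"claw": 0},
  {"travel": [22,-32,0],"twist": [0,0,0],"claw": 0},
  {"travel": [22,-32,0],"twist": [0,0,0],"claw": 0},
])

```text
t: 1.68
tool_pos: [612.3, 60.5, 232.8]
ee_rot: [[-1.0, 0.001, -0.0], [0.001, 1.0, 0.007], [0.0, 0.007, -1.0]]
contact_force: [0.7, 0.4, 0.8]
opening: -0.2
```

Call:
jog_arm([
  {"travel": [17,-24,0],"twist": [0,0,0],"claw": 0},
  {"travel": [17,-24,-10],"twist": [0,0,0],"claw": 0},
  {"travel": [0,0,-30],"twist": [0,0,0],"claw": 0},
  {"travel": [0,0,-30],"twist": [0,0,0],"claw": 0},
  {"travel": [0,0,-10],"twist": [0,0,0],"claw": 0},
  {"travel": [0,0,0],"twist": [0,0,0],"claw": 0},
])

```text
t: 2.18
tool_pos: [652.9, -6.5, 152.6]
ee_rot: [[-1.0, 0.019, 0.008], [0.019, 1.0, -0.001], [-0.008, -0.001, -1.0]]
contact_force: [0.1, 0.4, -0.8]
opening: -0.1
```

```bash
python3 - <<'E'
from h import *
c=vision.read_camera("scene"); cv2.imwrite("pics/s3.png",cv2.convertScaleAbs(cv2.resize(c["color"][190:370,200:440,::-1],None,fx=3,fy=3,interpolation=cv2.INTER_CUBIC),alpha=1.5))
c=vision.read_camera("wrist"); cv2.imwrite("pics/w3.png",c["color"][:,:,::-1])
o=bot.get_obs(); print(o["tool_pos"],o["contact_force"])
E
```

```text
[653.94153413  -5.87615971 154.96010429] [0.03785609 0.24174783 0.65416698]
```

View pics/s3.png

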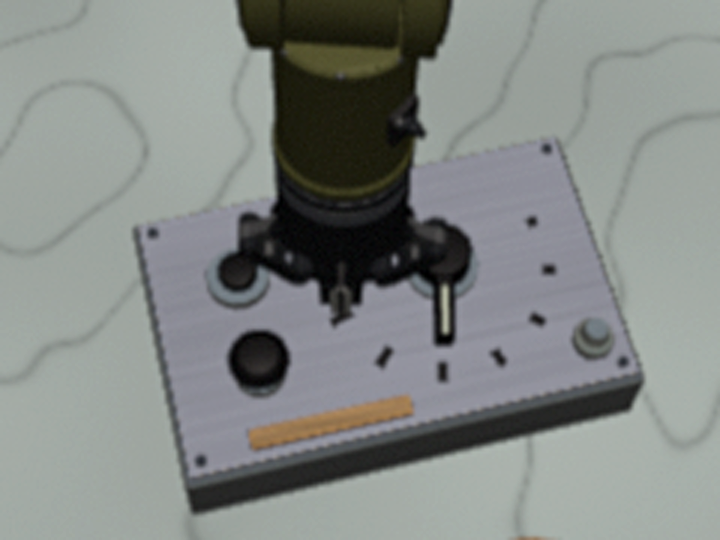

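View pics/w3.png

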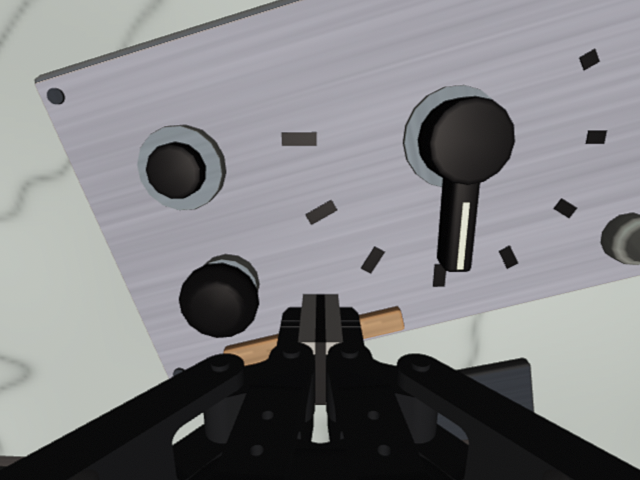

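The scene and wrist views show the closed fingertip right of the handle arm, at (452,225) in the wrist view, with clear space below it. I'm descending to handle height.

Call:
jog_arm([
  {"travel": [-4,6,-25],"twist": [0,0,0],"claw": 0},
  {"travel": [-2,4,-25],"twist": [0,0,0],"claw": 0},
  {"travel": [0,0,-8],"twist": [0,0,0],"claw": 0},
  {"travel": [0,0,0],"twist": [0,0,0],"claw": 0},
  {"travel": [0,0,0],"twist": [0,0,0],"claw": 0},
])

```text
t: 2.7
tool_pos: [654.0, 8.7, 107.0]
ee_rot: [[-1.0, 0.012, 0.028], [0.013, 1.0, 0.003], [-0.028, 0.003, -1.0]]
contact_force: [0.1, 0.3, 0.9]
opening: -0.2
```

Call:
jog_arm([
  {"travel": [-5,5,-10],"twist": [0,0.028,0],"claw": 0},
  {"travel": [-3,5,-5],"twist": [0,0,0],"claw": 0},
  {"travel": [0,0,0],"twist": [0,0,0],"claw": 0},
  {"travel": [0,0,0],"twist": [0,0,0],"claw": 0},
])

```text
t: 3.03
tool_pos: [648.8, 20.2, 96.5]
ee_rot: [[-1.0, 0.012, 0.006], [0.012, 1.0, 0.004], [-0.006, 0.004, -1.0]]
contact_force: [-0.2, -0.5, 0.3]
opening: 0.2
```

Call:
jog_arm([
  {"travel": [-2,4,-5],"twist": [0,0,0],"claw": 0},
  {"travel": [0,4,0],"twist": [0,0,0],"claw": 0},
  {"travel": [0,4,0],"twist": [0,0,0],"claw": 0},
  {"travel": [0,3,0],"twist": [0,0,0],"claw": 0},
  {"travel": [0,0,0],"twist": [0,0,0],"claw": 0},
])

```text
t: 3.45
tool_pos: [647.1, 36.8, 92.0]
ee_rot: [[-1.0, 0.012, 0.007], [0.012, 1.0, 0.004], [-0.007, 0.004, -1.0]]
contact_force: [-0.3, 0.0, 0.1]
opening: 0.0
```

Call:
jog_arm([
  {"travel": [0,3,0],"twist": [0,0,0],"claw": 0},
  {"travel": [0,3,0],"twist": [0,0,0],"claw": 0},
  {"travel": [0,3,0],"twist": [0,0,0],"claw": 0},
  {"travel": [0,3,0],"twist": [0,0,0],"claw": 0},
])

```text
t: 3.78
tool_pos: [647.6, 48.2, 92.3]
ee_rot: [[-1.0, 0.013, 0.008], [0.013, 1.0, 0.003], [-0.008, 0.003, -1.0]]
contact_force: [0.3, -1.7, -0.5]
opening: -0.3
```

```bash
cat >> h.py <<'E'
AX=np.array([592.8,62.8])
def handle():
    """world angle (deg) of the white line on the handle's arm, and each line point, from top and scene"""
    for n in ("top","scene"):
        c=vision.read_camera(n); g=c["color"].astype(int)
        u=np.array([proj(c,[AX[0]+x,AX[1]+y,105]) for x in(-70,70) for y in(-70,70)])
        x0,y0=u.min(0).astype(int);x1,y1=u.max(0).astype(int)
        P=[]
        bl=cv2.dilate((g.max(2)<60).astype(np.uint8),np.ones((5,5)))
        for v in range(y0,y1):
            for w in range(x0,x1):
                p=ray(c,(w,v),105)[:2]-AX; r=np.hypot(*p)
                if 18<r<62 and g[v,w].max()<75: P.append(p)   # dark arm
        if len(P)<4: print(n,"hidden",len(P)); continue
        P=np.array(P); a=np.degrees(np.arctan2(P[:,1],P[:,0]))
        print(n,"dark px",len(P),"median ang",np.median(a).round(1),"spread",np.percentile(a,[10,90]).round(1))
    o=bot.get_obs(); print("t",o["t"],o["tool_pos"].round(1),o["contact_force"].round(2))
E
python3 -c "
from h import *
handle()
c=vision.read_camera('wrist'); cv2.imwrite('pics/w4.png',c['color'][:,:,::-1])"
```

```text
top dark px 392 median ang -82.5 spread [-138.   -29.3]
scene dark px 2049 median ang -11.2 spread [-146.4  147.6]
t 3.8833 [647.5  49.   92.3] [ 0.47 -0.45 -0.09]
```

View pics/w4.png

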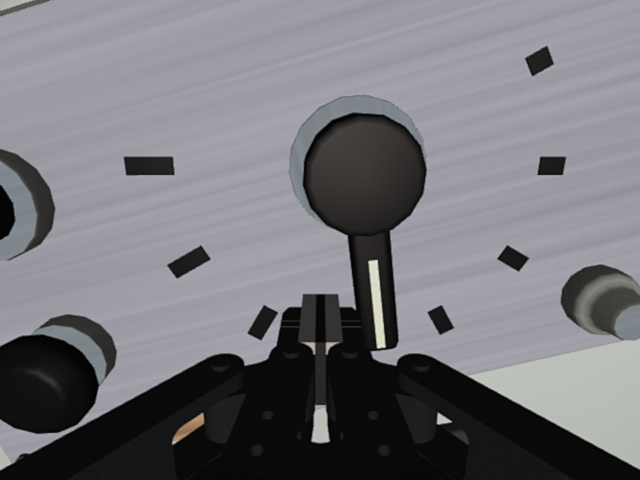

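The wrist view shows the fingertip at (320,295–340), just against the arm's right side, with the white line running (373,262)–(380,348). I'm pushing along the arc in small steps.

Call:
jog_arm([
  {"travel": [0.5,3,0],"twist": [0,0,0.05],"claw": 0},
  {"travel": [0.5,3,0],"twist": [0,0,0.05],"claw": 0},
  {"travel": [0.3,3,0],"twist": [0,0,0.05],"claw": 0},
  {"travel": [0.2,3,0],"twist": [0,0,0.05],"claw": 0},
  {"travel": [0,3,0],"twist": [0,0,0.05],"claw": 0},
])

```text
t: 4.35
tool_pos: [649.6, 60.7, 92.4]
ee_rot: [[-0.97, -0.242, 0.008], [-0.242, 0.97, 0.003], [-0.009, 0.001, -1.0]]
contact_force: [0.0, 0.0, -0.8]
opening: 0.2
```

```bash
cat >> h.py <<'E'
def line():
    """world angle of the handle's white line, seen by the wrist camera"""
    c=vision.read_camera("wrist"); hsv=cv2.cvtColor(c["color"],cv2.COLOR_RGB2HSV)
    m=cv2.inRange(hsv,(0,0,195),(70,60,255))
    best=None
    for ct in cv2.findContours(m,cv2.RETR_EXTERNAL,cv2.CHAIN_APPROX_NONE)[0]:
        P=np.array([ray(c,p[0],105)[:2] for p in ct],np.float32)
        (_,_),(w,h),_=cv2.minAreaRect(P); r=np.hypot(*(P.mean(0)-AX))
        if 15<max(w,h)<60 and min(w,h)<8 and 25<r<60:
            d=P.mean(0)-AX; v=cv2.fitLine(P,cv2.DIST_L2,0,.01,.01).ravel()[:2]; v*=np.sign(v@d)
            print("line len",round(max(w,h),1),"mid",(P.mean(0)).round(1),"angle: dir",np.degrees(np.arctan2(v[1],v[0])).round(1),"from axis",np.degrees(np.arctan2(d[1],d[0])).round(1))
    o=bot.get_obs(); print("t",o["t"],o["tool_pos"].round(1),o["contact_force"].round(2)); return c
E
python3 -c "
from h import *
line()"
```

```text
line len 33.6 mid [632.7  78.7] angle: dir 19.4 from axis 21.6
t 4.4 [649.6  61.6  92.4] [-0.21  0.98  0.46]
```

Call:
jog_arm([
  {"travel": [0,0,0],"twist": [0,0,0],"claw": 0},
  {"travel": [0,0,0],"twist": [0,0,0],"claw": 0},
  {"travel": [0,0,0],"twist": [0,0,0],"claw": 0},
])

```text
t: 4.65
tool_pos: [649.3, 61.8, 92.3]
ee_rot: [[-0.97, -0.242, 0.008], [-0.242, 0.97, 0.004], [-0.008, 0.002, -1.0]]
contact_force: [-0.0, 1.5, 0.9]
opening: -0.2
```

```bash
python3 -c "
from h import *
line()"
```

```text
line len 33.7 mid [629.6  85.6] angle: dir 29.2 from axis 31.7
t 4.7 [649.3  61.8  92.3] [ 0.15 -0.46  0.51]
```

The handle has clicked onto the fourth mark (29°). Now the next click.

Call:
jog_arm([
  {"travel": [0,4,0],"twist": [0,0,0.06],"claw": 0},
  {"travel": [0,4,0],"twist": [0,0,0.06],"claw": 0},
  {"travel": [0,4,0],"twist": [0,0,0.06],"claw": 0},
  {"travel": [0,4,0],"twist": [0,0,0.06],"claw": 0},
  {"travel": [-1,3,0],"twist": [0,0,0.06],"claw": 0},
  {"travel": [-1,3,0],"twist": [0,0,0.06],"claw": 0},
  {"travel": [-1,3,0],"twist": [0,0,0.06],"claw": 0},
])

```text
t: 5.28
tool_pos: [647.6, 82.9, 92.6]
ee_rot: [[-0.782, -0.624, 0.009], [-0.624, 0.782, 0.003], [-0.009, -0.003, -1.0]]
contact_force: [1.3, -0.8, -0.4]
opening: 0.1
```

```bash
python3 -c "
from h import *
line()"
```

```text
line len 33.5 mid [624.9  92.3] angle: dir 39.5 from axis 42.5
t 5.3333 [647.2  83.7  92.6] [ 0.42 -0.89  0.55]
```

Call:
jog_arm([
  {"travel": [-1.5,2.2,0],"twist": [0,0,0.03],"claw": 0},
  {"travel": [-1.5,2.2,0],"twist": [0,0,0.03],"claw": 0},
  {"travel": [-1.5,2.2,0],"twist": [0,0,0.03],"claw": 0},
  {"travel": [0,0,0],"twist": [0,0,0],"claw": 0},
  {"travel": [0,0,0],"twist": [0,0,0],"claw": 0},
  {"travel": [0,0,0],"twist": [0,0,0],"claw": 0},
])

```text
t: 5.83
tool_pos: [642.5, 89.9, 92.7]
ee_rot: [[-0.721, -0.693, 0.008], [-0.693, 0.721, 0.004], [-0.009, -0.003, -1.0]]
contact_force: [0.4, -0.1, -0.4]
opening: -0.1
```

```bash
python3 -c "
from h import *
line()"
```

```text
line len 33.7 mid [613.1 102.4] angle: dir 59.8 from axis 62.9
t 5.8833 [642.6  89.8  92.7] [-0.12 -0.48  0.2 ]
```

The line reads 59.8° against 59.35° for the third mark, so it's in. I'm backing off, lifting, and heading towards start.

Call:
jog_arm([
  {"travel": [7,-7,0],"twist": [0,0,0],"claw": 0},
  {"travel": [6,-8,15],"twist": [0,0,0],"claw": 0},
  {"travel": [0,-10,25],"twist": [0,0,-0.08],"claw": 0},
  {"travel": [0,-20,25],"twist": [0,0,-0.08],"claw": 0},
  {"travel": [-10,-32,5],"twist": [0,0,-0.08],"claw": 0},
  {"travel": [-12,-34,0],"twist": [0,0,-0.08],"claw": 0},
  {"travel": [-10,-30,0],"twist": [0,0,-0.08],"claw": 0},
  {"travel": [0,0,0],"twist": [0,0,-0.08],"claw": 0},
])

```text
t: 6.55
tool_pos: [624.7, -59.0, 165.4]
ee_rot: [[-0.965, -0.263, 0.012], [-0.264, 0.965, -0.0], [-0.011, -0.003, -1.0]]
contact_force: [0.0, -2.1, 0.6]
opening: 0.2
```

Call:
jog_arm([
  {"travel": [0,0,0],"twist": [0,0,0],"claw": 0},
  {"travel": [0,0,0],"twist": [0,0,0],"claw": 0},
])

```text
t: 6.72
tool_pos: [624.9, -63.8, 166.3]
ee_rot: [[-0.966, -0.257, 0.013], [-0.257, 0.966, -0.002], [-0.013, -0.005, -1.0]]
contact_force: [-0.2, -0.2, 0.4]
opening: -0.0
```

```bash
python3 -c "
from h import *
c=line()
cv2.imwrite('pics/w5.png',c['color'][:,:,::-1])
print(bot.get_obs()['ee_rot'].round(3).tolist())
print(proj(c,[605.7,-77.5,97]),proj(c,bot.get_obs()['tool_pos']))"
```

```text
line len 32.9 mid [613.4 102.2] angle: dir 59.1 from axis 62.4
t 6.7667 [625.1 -63.  166.3] [-0.27 -0.6   0.52]
[[-0.966, -0.258, 0.014], [-0.258, 0.966, -0.001], [-0.013, -0.005, -1.0]]
[304.23635638 218.18828703] [320.66565738 319.66428091]
```

View pics/w5.png

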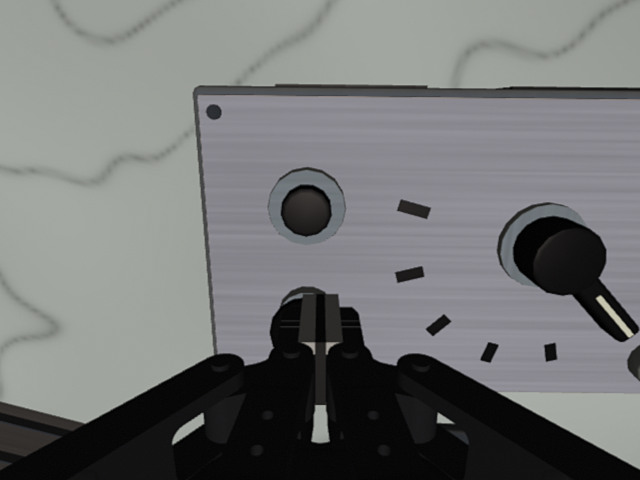

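The wrist view shows the start button at (306,210), with the handle pointing at the third mark (59.1°). I'm locating start from this pixel.

```bash
python3 -c "
from h import *
c=vision.read_camera('wrist'); p=ray(c,(306,210),97); print(p, p-bot.get_obs()['tool_pos'])"
```

```text
[601.29457862 -76.89809327  97.        ] [-23.85501648 -15.2686197  -69.00022999]
```

Call:
jog_arm([
  {"travel": [-11,-7,0],"twist": [0,0.013,0],"claw": 0},
  {"travel": [-10,-7,0],"twist": [0,0,0],"claw": 0},
  {"travel": [0,0,-20],"twist": [0,0,0],"claw": 0},
  {"travel": [0,0,-20],"twist": [0,0,0],"claw": 0},
  {"travel": [0,0,-10],"twist": [0,0,0],"claw": 0},
  {"travel": [0,0,0],"twist": [0,0,0],"claw": 0},
  {"travel": [0,0,0],"twist": [0,0,0],"claw": 0},
])

```text
t: 7.4
tool_pos: [600.6, -73.2, 114.3]
ee_rot: [[-0.962, -0.272, -0.003], [-0.272, 0.962, 0.001], [0.003, 0.002, -1.0]]
contact_force: [0.1, -0.5, 0.6]
opening: -0.0
```

Call:
jog_arm([
  {"travel": [3,-3.5,-6],"twist": [0,0,0],"claw": 0},
  {"travel": [0,0,-5],"twist": [0,0,0],"claw": 0},
  {"travel": [0,0,0],"twist": [0,0,0],"claw": 0},
  {"travel": [0,0,0],"twist": [0,0,0],"claw": 0},
])

```text
t: 7.73
tool_pos: [605.1, -76.9, 104.7]
ee_rot: [[-0.962, -0.274, 0.0], [-0.274, 0.962, 0.001], [-0.0, 0.001, -1.0]]
contact_force: [0.5, -0.4, 0.3]
opening: -0.2
```

```bash
python3 -c "
from h import *
c=line()
cv2.imwrite('pics/w6.png',c['color'][:,:,::-1])"
```

```text
t 7.7833 [605.1 -76.8 104.7] [0.4  0.24 0.35]
```

View pics/w6.png

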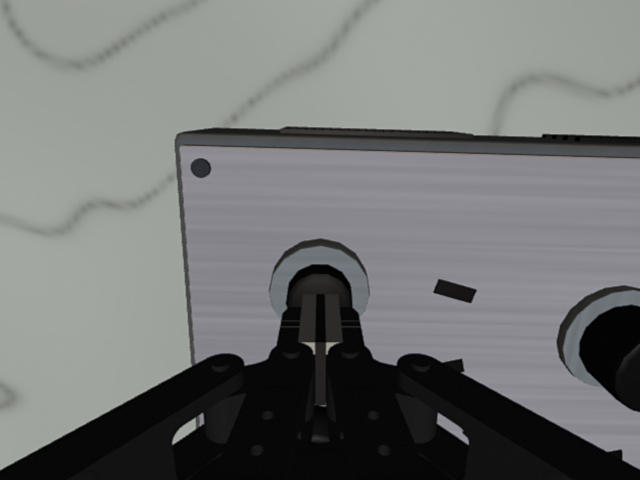

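The fingertip sits over the start button, at (320,295) with the button centred at (319,290). Pressing now.

Call:
jog_arm([
  {"travel": [-1,0,-4],"twist": [0,0,0],"claw": 0},
  {"travel": [0,0,-3],"twist": [0,0,0],"claw": 0},
  {"travel": [0,0,-2],"twist": [0,0,0],"claw": 0},
  {"travel": [0,0,-2],"twist": [0,0,0],"claw": 0},
  {"travel": [0,0,-1],"twist": [0,0,0],"claw": 0},
])

```text
t: 8.2
tool_pos: [605.2, -76.8, 93.6]
ee_rot: [[-0.962, -0.274, 0.003], [-0.274, 0.962, 0.001], [-0.003, 0.0, -1.0]]
contact_force: [-0.8, 0.5, 2.8]
opening: 0.2
```

Contact has started: 2.8 N at about 3.4 mm of travel. Continuing to the bottom.

Call:
jog_arm([
  {"travel": [0,0,-1.5],"twist": [0,0,0],"claw": 0},
  {"travel": [0,0,-1.5],"twist": [0,0,0],"claw": 0},
  {"travel": [0,0,-1],"twist": [0,0,0],"claw": 0},
  {"travel": [0,0,-1],"twist": [0,0,0],"claw": 0},
])

```text
t: 8.53
tool_pos: [605.2, -76.8, 91.1]
ee_rot: [[-0.962, -0.274, 0.003], [-0.274, 0.962, 0.002], [-0.003, 0.001, -1.0]]
contact_force: [-4.4, -0.1, 9.0]
opening: 0.4
```

9 N at 5.9 mm means it has bottomed out. Releasing and lifting clear.

Call:
jog_arm([
  {"travel": [0,0,0],"twist": [0,0,0],"claw": 0},
  {"travel": [0,0,6],"twist": [0,0,0],"claw": 0},
  {"travel": [0,0,12],"twist": [0,0,0],"claw": 0},
  {"travel": [0,0,25],"twist": [0,0,0],"claw": 0},
  {"travel": [-10,0,30],"twist": [0,0,0],"claw": 0},
  {"travel": [-25,0,15],"twist": [0,0,0],"claw": 0},
  {"travel": [-20,0,0],"twist": [0,0,0],"claw": 0},
  {"travel": [0,0,0],"twist": [0,0,0],"claw": 0},
])

```text
t: 9.2
tool_pos: [548.9, -76.8, 184.9]
ee_rot: [[-0.962, -0.274, 0.004], [-0.274, 0.962, 0.001], [-0.004, -0.0, -1.0]]
contact_force: [0.8, -0.1, 0.2]
opening: -0.0
```

Call:
jog_arm([
  {"travel": [0,0,0],"twist": [0,0,0],"claw": 0},
  {"travel": [0,0,0],"twist": [0,0,0],"claw": 0},
])

```text
t: 9.37
tool_pos: [549.5, -76.7, 186.8]
ee_rot: [[-0.962, -0.274, 0.007], [-0.274, 0.962, 0.001], [-0.007, -0.001, -1.0]]
contact_force: [-0.1, 0.6, -0.5]
opening: 0.1
```

```bash
python3 -c "
from h import *
c=line(); s=vision.read_camera('scene')
cv2.imwrite('pics/f7.png',cv2.convertScaleAbs(cv2.resize(s['color'][190:370,200:440,::-1],None,fx=3,fy=3,interpolation=cv2.INTER_CUBIC),alpha=1.5))"
```

```text
line len 32.4 mid [613.4 102.5] angle: dir 59.3 from axis 62.6
t 9.4167 [549.7 -76.7 186.7] [ 0.37  0.21 -0.79]
```

View pics/f7.png

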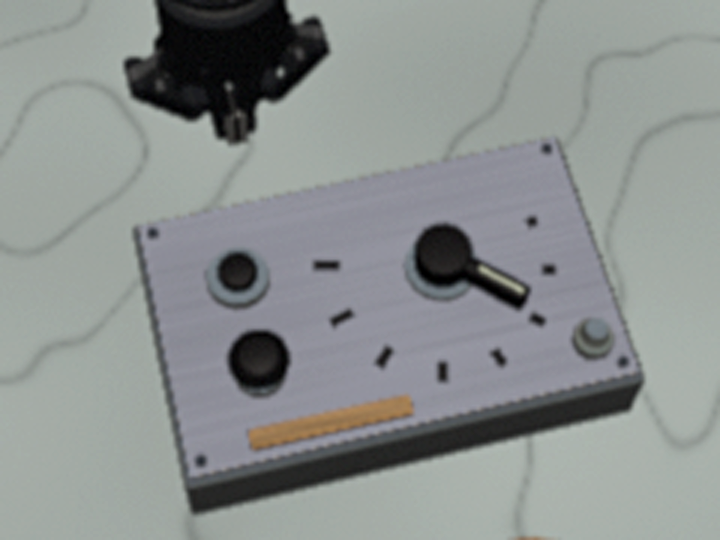

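The scene view shows the handle pointing at the third mark (538,320). Start (238,270) looks the same as before the press, stop, collet and pencil haven't moved, and the arm is clear. Handing in.

```bash
python3 -c "
from bench import bot
print(bot.hand_in())"
```

```text
the job is handed in; nothing more can be done
None
```

The selector is on its third mark and the start button was pressed fully in afterwards. I handed the job in at about 9.4 s; no verdict was reported.

- **Selector:** I pushed the handle with the closed fingertip from the fifth mark to the fourth and then the third. The contact force read at the end of each move stayed under about 2 N. It read 59–60° before and after the press, against 59.35° expected for the third mark.
- **Start button:** I pressed it to about 5.9 mm, where the force reached 9 N, above the 5 N spring, so it had bottomed out. I then lifted off. In the last picture it looks the same as before the press.
- **Everything else:** The last picture shows the stop button, collet and pencil where they were, and the arm clear. I didn't re-photograph the loose things on the bench at the end, but the arm only passed well above them.

**Checks that disagreed:**
- The fixed cameras and the wrist camera differed by about 4 mm on the start button's x position. I pressed at 605 mm, close to the fixed cameras' value.
- The handle angle taken from the axis point read about 3° higher than the direction of the line itself, because of a small error in the axis position.
- My first handle-angle routine, based on dark pixels, gave nonsense. I replaced it with one that follows the white line.

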